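# Assemble a spray-arm bearing and hold it up for the visual check

## Robot

A 6-joint arm with a two-finger parallel gripper is mounted at the origin on a cart in front of the work surface, level with it; the furniture and walls round the work are solid. World frame = base frame: x ahead of the robot, y to its left, z up, the work surface at z = 0. Lengths are in mm, angles in degrees, forces in N, time in s.
With the tool pointing down it reaches from about 350 to 850 mm from the base axis. Payload 8.1 kg.
Tool frame: the origin (TCP) lies at the very end of the fingers, on their centre line; the grasp point (between the pads) lies 19 mm behind it; z points along the fingers, y is the line along which they close (so a half turn about z gives the same grasp; the last joint's range is limited). The gripper opens to 85 mm and grips with 20 to 120 N. Pads are 22 mm wide; open, the fingers measure 114 mm over their backs; the gripper's body (76 mm by 85 mm) begins 54 mm behind the grasp point. The pads swing forward as they close: fully open they stand 13 mm farther back than shut.
Start: joints at [66.612, 7.471, 85.268, -0, 87.261, -4.893], TCP at [190.312, 569.022, 193.592] pointing down, gripper open.
Joint ranges: [-169.43, 169.43], [-51.17, 129.36], [1.28, 143.12], [-76.62, 256.62], [0, 156.53], [-152.29, 152.29]. Speed limits (degrees/s): [136.94, 136.94, 159.86, 180, 180, 180].

## Interface

Orientations are given as [roll, pitch, yaw] about the fixed x, y, z axes, in that order (R = Rz(yaw) Ry(pitch) Rx(roll)).
In Python, from bench import status, viewer, job gives the robot as it stands.
- The arm moves only by the tool arm_command, never from a script. Its argument "targets" is a list that holds one entry, the list of rows, each a list of 7 numbers: the shift along the world's x, y, z in m, then the turn, a rotation vector about the world's x, y, z in rad, then the opening, from -1 (shut) to 1 (fully open). In form: [[[dx, dy, dz, rx, ry, rz, gripper], ...]]. A call has 1 to 10 rows; each row shifts and turns the commanded pose from where the row before left it; what a row does not reach is not made up. A row lasts 1/8 s, in which the tool goes at most 62.5 mm and 10.7 degrees, less where a joint would pass 70% of its speed; a pose out of reach is approached as far as the arm can. A call with a gripper value outside its range is refused whole. The fingers move at their own pace and stop on an object; "force" is the grip in N (left out, the last holds). Time passes only in rows, so rows that do not move let the fingers close. It gives the time, the measured TCP pose, the force, the opening and the grip force at its end, in the units of the state.
- status.sense(): the state, without advancing time (a new reading comes with each control period).
- viewer.snapshot(name): name is "scene" or "top" or "wrist"; returns the picture (384x512x3 uint8, red, green, blue); there is no depth.
- viewer.camera_model(name): a dict with "vertical_fov" (degrees; the focal length in pixels is half the picture's height over the tangent of half this angle, whatever the lens; pixels are square), "cx", "cy" (the principal point, pixels), "k1" (the pictures are not rectified: a ray, as slopes to the right and down, at radius r is drawn at 1 + k1 r^2 times it, then the intrinsics apply), "xyz" and "attitude" of the camera in the world. Camera axes: x right, y down, z forward; pixel columns grow to the right and rows downward; lengths in mm; the calibration is good to about 2 mm. A picture is of the moment at which its call begins: read the wrist's pose just before it. camera_model takes no time and is no camera call; for the wrist camera it gives the pose at the moment of the call.
- job.hand_in(): hands the job in; it is judged then, once.
The state is a dict: "time": time; "joint_pos": joint angles; "qd": joint speeds; "joint_efforts": joint torques, N m; "tool_pos": TCP position; "tcp_rot": TCP orientation; "ft_force": force on the tool from outside, world axes, zero at the start; "wrist_torque": the same for the moment, N m; "finger_gap": finger opening in mm; "grip_force": force on a finger pad.
Only numpy, scipy, OpenCV 4.12 (cv2) and the standard library are available. Lean on these libraries where they do the work, as an engineer would, in place of code of your own. Each camera call takes 0.05 s, during which the arm holds its last target. There are 200 camera calls.

## Task

Put the cleaned spray-arm bearing of the instrument washer back together on the spindle that stands in the assembly block: thread on first the wide flat washer, then the stepped bushing, flange down as it lies, then the small collar, each fully home on the one below, and let go. Then take the spindle by the bare top of its post, draw it with its three rings up out of the block, raise its foot some 15 cm above the counter and tip it to a slant of about 45 degrees, the foot still the lower end. Finish while holding it still like that for the visual check, with the rings home, and leave the cup and the scrubbing brush where they are.

Things in the scene. Friction and masses are not known exactly. Their poses are not given: they have to be found in the camera images.
- block: assembly block, fixed: white plastic, 78 (x) x 150 (y) x 30 mm, on a steel foot plate 104 x 176 x 6 mm; top face 36 mm above the counter. Three bores in a row along its y: the middle one (18 mm wide, 28 mm deep) holds the spindle, the outer ones are smaller and empty. Origin: centre of the underside, z up.
- spindle: loose steel spindle, about 0.16 kg, upright in the middle bore: post 14 mm thick, 62 mm high, top 8 mm tapered to 7 mm; flange 40 mm wide, 6 mm thick, resting on the block; spigot 16 mm thick, 26 mm long, in the bore with 1 mm play all round. Origin on the axis at the flange's top face (washer seat), 42 mm above the counter; z up the post. The rings fill its lowest 35 mm; 27 mm stay bare to grip.
- spindle_tip (a point): centre of the post's top end, 62 mm above the spindle's origin
- spindle_foot (a point): centre of the lower end of the spigot, 32 mm below the spindle's origin
- mat: plain grey drying mat, fixed to the counter, 150 (x) x 290 (y) x 3 mm, on which the three rings lie in a row along its y, about 90 mm apart, in any order. Origin: centre of the underside.
- washer: wide flat thrust washer, white plastic, 50 mm outside diameter, 17 mm bore, 10 mm thick, about 0.04 kg. Origin: centre of the underside, z up. Goes on first: home when its origin is at the spindle's origin.
- bushing: stepped bearing bushing, white plastic, 17 mm bore, 15 mm high: flange 42 mm in diameter and 5 mm thick at the bottom, barrel 32 mm in diameter above it, about 0.04 kg. Origin: centre of the underside (flange face), z up. Goes on second: home 10 mm above the spindle's origin.
- collar: small retaining collar, plain steel, 34 mm outside diameter, 17 mm bore, 10 mm high, about 0.07 kg. Origin: centre of the underside, z up. Goes on last: home 25 mm above the spindle's origin.
- cup: bystander: loose clear plastic cup, 61 mm wide, 50 mm high, behind the work. Origin: centre of the underside.
- scrub_brush: bystander: loose green scrubbing brush, 18 x 172 x 26 mm, at the front left. Origin: centre of the underside.
Not all that is in view belongs to the job. What is shaped like the washer but black or red is not meant. What is shaped like the bushing but black is not meant.

How it is judged (in metres and radians):
On the way, in this order (a step that is already met when the one before it is completed fails the run):
1. the wide washer lies home on the flange of the spindle, which stands in its block; the bushing is not on yet (z of washer in the frame of spindle between -0.002 and 0.003 m and x of washer in the frame of spindle between -0.004 and 0.004 m and y of washer in the frame of spindle between -0.004 and 0.004 m and contact force between washer and the fingers below 0.1 N and z of spindle in the frame of block between 0.039 and 0.045 m and angle between spindle's own z axis and vertical below 0.1 rad and horizontal distance between each of bushing, collar and spindle above 0.02 m), for 0.2 s.
2. the bushing, flange down, sits home on the washer; the collar is not on yet (z of washer in the frame of spindle between -0.002 and 0.003 m and x of washer in the frame of spindle between -0.004 and 0.004 m and y of washer in the frame of spindle between -0.004 and 0.004 m and z of bushing in the frame of spindle between 0.008 and 0.013 m and x of bushing in the frame of spindle between -0.004 and 0.004 m and y of bushing in the frame of spindle between -0.004 and 0.004 m and contact force between bushing and the fingers below 0.1 N and z of spindle in the frame of block between 0.039 and 0.045 m and angle between spindle's own z axis and vertical below 0.1 rad and horizontal distance between collar and spindle above 0.02 m), for 0.2 s.
3. the collar sits home on the bushing, the spindle still standing in the block (z of washer in the frame of spindle between -0.002 and 0.003 m and x of washer in the frame of spindle between -0.004 and 0.004 m and y of washer in the frame of spindle between -0.004 and 0.004 m and z of bushing in the frame of spindle between 0.008 and 0.013 m and x of bushing in the frame of spindle between -0.004 and 0.004 m and y of bushing in the frame of spindle between -0.004 and 0.004 m and z of collar in the frame of spindle between 0.023 and 0.028 m and x of collar in the frame of spindle between -0.004 and 0.004 m and y of collar in the frame of spindle between -0.004 and 0.004 m and contact force between collar and the fingers below 0.1 N and z of spindle in the frame of block between 0.039 and 0.045 m and angle between spindle's own z axis and vertical below 0.1 rad), for 0.2 s.
4. the spindle is drawn out of the block with the three rings home and raised (z of washer in the frame of spindle between -0.002 and 0.003 m and x of washer in the frame of spindle between -0.004 and 0.004 m and y of washer in the frame of spindle between -0.004 and 0.004 m and z of bushing in the frame of spindle between 0.008 and 0.013 m and x of bushing in the frame of spindle between -0.004 and 0.004 m and y of bushing in the frame of spindle between -0.004 and 0.004 m and z of collar in the frame of spindle between 0.023 and 0.028 m and x of collar in the frame of spindle between -0.004 and 0.004 m and y of collar in the frame of spindle between -0.004 and 0.004 m and height (world z) of spindle_foot above 0.1 m), for 0.1 s.
At the end, for the whole second after the job is handed in: The fingers hold the spindle still (under 30 mm/s), free of the block, foot over 120 mm above the counter, post 32 to 58 degrees from upright, foot lower; washer, bushing and collar still home on it (each within -2/+3 mm along and 4 mm across the axis) (z of washer in the frame of spindle between -0.002 and 0.003 m and x of washer in the frame of spindle between -0.004 and 0.004 m and y of washer in the frame of spindle between -0.004 and 0.004 m and z of bushing in the frame of spindle between 0.008 and 0.013 m and x of bushing in the frame of spindle between -0.004 and 0.004 m and y of bushing in the frame of spindle between -0.004 and 0.004 m and z of collar in the frame of spindle between 0.023 and 0.028 m and x of collar in the frame of spindle between -0.004 and 0.004 m and y of collar in the frame of spindle between -0.004 and 0.004 m and height (world z) of spindle_foot above 0.12 m and contact force between spindle and the fingers above 2 N and contact force between spindle and block below 0.1 N and linear speed of spindle below 0.03 m/s and angle between spindle's own z axis and vertical between 0.56 and 1.01 rad); the arm keeps its last pose, push and grip.
It fails at once if a bystander (cup, scrubbing brush) is pushed more than 30 mm out of place (distance of any of cup, scrub_brush from where it was at the start of the episode above 0.03 m).
It also fails if it takes over 72 s, if anything falls off the work surface, if the arm or the gripper's body presses on something with over 40 N, if the wrist force passes 120 N, or if a joint passes its speed limit or range.

## Working session

There is one attempt and no reset: what is moved stays moved. The work goes in short steps, Python scripts to look and compute and a tool call to move; the robot and the scene stay as the last step left them, time stands still between calls to the robot, and variables do not carry over. Pictures are saved under pics/ and viewed, at most 10 in all, crops included, and the job is handed in when it is done.

Besides the shell and the picture viewer there is one more tool, called after ">>>" as name(argument=value, ...), one argument or row to a line, values as JSON. arm_command: Moves the arm, as the interface text tells. Its arguments: {"type":"object","properties":{"targets":{"type":"array"},"force":{"type":"number"}},"required":["targets"]}

```bash
ls; mkdir -p pics
python3 - <<'E'
from bench import status, viewer, job
import cv2,numpy as np
print(status.sense())
a=viewer.snapshot("scene");b=viewer.snapshot("top")
for n in("scene","top","wrist"):print(n,viewer.camera_model(n))
np.save("a.npy",a);np.save("b.npy",b)
cv2.imwrite("pics/s.png",a[...,::-1]);cv2.imwrite("pics/t.png",cv2.resize(b[...,::-1],(800,600)))
E
```

```text
pics
{'time': 0.0, 'joint_pos': array([ 6.66130523e+01,  7.51416300e+00,  8.53319696e+01, -1.64687401e-03,
        8.72611185e+01, -4.89381278e+00]), 'qd': array([ 0.07485208, -0.02838541, -0.04118202, -0.10583588, -0.04107634,
        0.04497659]), 'joint_efforts': array([-3.40571067e-03, -5.69388664e+01, -5.00551486e+01, -2.15163645e-04,
        1.43230267e-02, -1.87386013e-05]), 'tool_pos': array([190.05805037, 568.43091018, 192.52856799]), 'tcp_rot': array([-1.79893000e+02, -7.51066842e-03,  1.61506938e+02]), 'ft_force': array([ 0.1574209 , -0.13002545,  0.25062106]), 'wrist_torque': array([-0.013245  , -0.01563722,  0.0311288 ]), 'grip_force': 0.0, 'finger_gap': 85.66343775839849}
scene {'vertical_fov': 42.366358066336524, 'cx': 245.70706779472692, 'cy': 197.1265466932984, 'k1': -0.09382553475430878, 'xyz': array([-497.89497193,  665.70479791,  799.94592768]), 'attitude': array([-121.38754316,    0.2580071 , -118.68835922])}
top {'vertical_fov': 52.33814648988655, 'cx': 251.27160766899271, 'cy': 188.29756624578226, 'k1': 0.017172233019525772, 'xyz': array([ 346.41863633,   79.73315754, 1178.92423946]), 'attitude': array([-169.33013884,    0.54688948,  -91.51758158])}
wrist {'vertical_fov': 63.39623307414873, 'cx': 257.6068875688546, 'cy': 195.86239882164443, 'k1': -0.044096491900648196, 'xyz': array([110.56212964, 595.8129095 , 372.96643541]), 'attitude': array([1.60920124e+02, 1.16570407e-01, 7.15004516e+01])}
```

View pics/t.png

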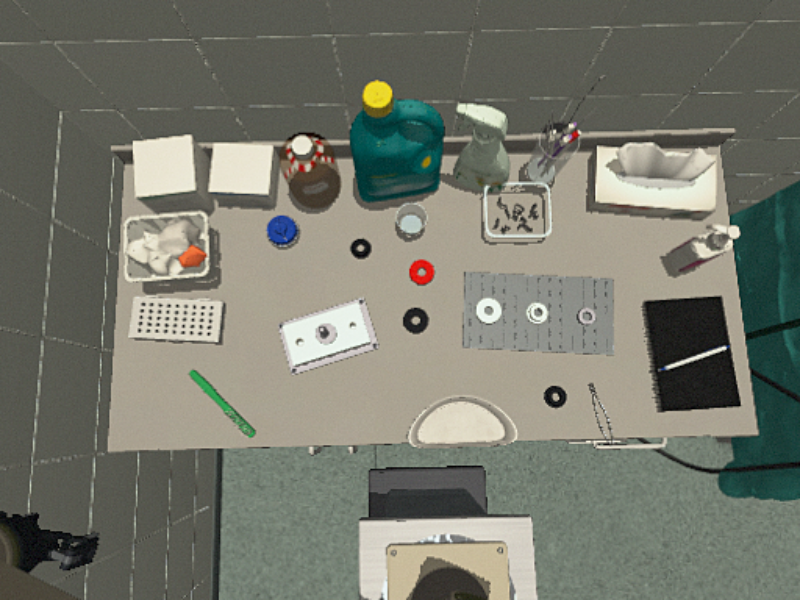

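View pics/s.png

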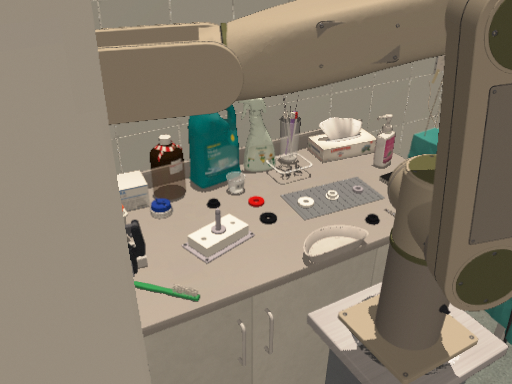

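The top view (800 px scale) shows the white washer at (488,310), the stepped white bushing at (537,313) and the steel collar at (587,316), all on the mat. The spindle is in the block at (325,333). The black rings at (415,320), (360,248) and (555,397) and the red one at (421,271) are decoys. The scene view agrees.

```bash
cat > h.py <<'E'
import numpy as np,cv2
from scipy.spatial.transform import Rotation as R
from bench import status,viewer
def rays(m,uv):
    f=192/np.tan(np.radians(m["vertical_fov"]/2));uv=np.atleast_2d(uv).astype(float)
    K=np.array([[f,0,m["cx"]],[0,f,m["cy"]],[0,0,1]])
    p=cv2.undistortPoints(uv[:,None],K,np.array([m["k1"],0,0,0.]))[:,0]
    d=np.c_[p,np.ones(len(p))]@R.from_euler("xyz",m["attitude"],degrees=True).as_matrix().T
    return m["xyz"],d/np.linalg.norm(d,axis=1)[:,None]
def onz(m,uv,z):
    c,d=rays(m,uv);return c+d*((z-c[2])/d[:,2])[:,None]
def tri(obs):  # list of (model,uv)
    A=np.zeros((3,3));b=np.zeros(3);L=[]
    for m,uv in obs:
        c,d=rays(m,uv);P=np.eye(3)-np.outer(d[0],d[0]);A+=P;b+=P@c;L.append((c,P))
    x=np.linalg.solve(A,b);return x,[round(float(np.linalg.norm(P@(x-c))),2) for c,P in L]
def project(m,X):
    f=192/np.tan(np.radians(m["vertical_fov"]/2))
    p=(np.atleast_2d(X)-m["xyz"])@R.from_euler("xyz",m["attitude"],degrees=True).as_matrix()
    p=p[:,:2]/p[:,2:];return p*(1+m["k1"]*(p**2).sum(1))[:,None]*f+[m["cx"],m["cy"]]
def shot(name):
    m=viewer.camera_model(name);return viewer.snapshot(name),m
E
python3 - <<'E'
from h import *
m=viewer.camera_model("top");s=.64
for n,p,z in[("washer",(488,310),13),("bushing",(537,313),18),("collar",(587,316),13),("tip",(321,329),104),("flange",(326,334),42),("cup",(410,218),30),("bore1",(299,342),36),("bore2",(352,325),36),("brush",(200,380),13),("brush2",(250,430),13),("bowl",(462,425),30),("bottle",(495,115),100)]:
    print(n,onz(m,np.array(p)*s,z).round(0))
mw=viewer.camera_model("wrist");st=status.sense()
Rt=R.from_euler("xyz",st["tcp_rot"],degrees=True)
print("cam in tool",Rt.inv().apply(mw["xyz"]-st["tool_pos"]),(Rt.inv()*R.from_euler("xyz",mw["attitude"],degrees=True)).as_matrix().round(3))
E
```

```text
washer [[530. -98.  13.]]
bushing [[ 521. -191.   18.]]
collar [[ 513. -287.   13.]]
tip [[490. 213. 104.]]
flange [[489. 212.  42.]]
cup [[714.  47.  30.]]
bore1 [[476. 263.  36.]]
bore2 [[505. 163.  36.]]
brush [[411. 454.  13.]]
brush2 [[316. 358.  13.]]
bowl [[315. -36.  30.]]
bottle [[ 890. -119.  100.]]
cam in tool [  84.11477405    0.38090678 -180.31823002] [[-0.    -0.945 -0.327]
 [ 1.     0.    -0.   ]
 [ 0.    -0.327  0.945]]
```

>>> arm_command(
  targets=[
    [[0.02,-0.02,0,0,0,0.032,1],[0.029,-0.034,0,0,0,0.032,1],[0.029,-0.034,0,0,0,0.032,1],[0.029,-0.034,0,0,0,0.032,1],[0.029,-0.034,0,0,0,0.032,1],[0.029,-0.034,0,0,0,0.032,1],[0.029,-0.034,0,0,0,0.032,1],[0.029,-0.034,0,0,0,0.032,1],[0.029,-0.034,0,0,0,0.032,1],[0.02,-0.02,0,0,0,0.035,1]],
  ],
  force=40,
)

```text
time: 1.35
tool_pos: [463.1, 255.2, 193.2]
tcp_rot: [-180.0, -0.0, 180.0]
ft_force: [0.3, 0.6, 0.4]
finger_gap: 85.3
grip_force: 0.0
```

>>> arm_command(
  targets=[
    [[0,0,0,0,0,0,1],[0,0,0,0,0,0,1],[0,0,0,0,0,0,1]],
  ],
)

```text
time: 1.72
tool_pos: [461.6, 257.8, 193.5]
tcp_rot: [180.0, -0.0, -179.9]
ft_force: [0.7, 0.3, 0.6]
finger_gap: 85.5
grip_force: 0.0
```

Run:
```python
from h import *
import pickle
st=status.sense();i,m=shot("wrist");pickle.dump((i,m),open("w1.pkl","wb"));print(st["time"],st["tool_pos"],st["tcp_rot"],m["xyz"])
cv2.imwrite("pics/w1.png",i[...,::-1])
```

```text
1.725 [461.61379498 257.80067788 193.45501713] [ 1.79995843e+02 -2.17823649e-02 -1.79931932e+02] [377.67953442 258.01353192 373.80959383]
```

>>> arm_command(
  targets=[
    [[0,-0.03,-0.01,0,0,0,1],[0,-0.05,-0.01,0,0,0,1],[0,-0.05,0,0,0,0,1],[0,-0.05,0,0,0,0,1],[0,-0.03,0,0,0,0,1],[0,0,0,0,0,0,1],[0,0,0,0,0,0,1]],
  ],
)

```text
time: 2.65
tool_pos: [462.3, 47.9, 173.7]
tcp_rot: [180.0, 0.0, -180.0]
ft_force: [0.1, 0.1, -0.5]
finger_gap: 85.3
grip_force: 0.0
```

Run:
```python
from h import *
import pickle
st=status.sense();i,m=shot("wrist");pickle.dump((i,m),open("w2.pkl","wb"));print(st["time"],st["tool_pos"],st["tcp_rot"],m["xyz"])
cv2.imwrite("pics/w2.png",i[...,::-1])
```

```text
2.65 [462.30164949  47.90811354 173.69837887] [ 1.79971952e+02  1.48541000e-02 -1.79970060e+02] [378.25002813  48.11699606 353.98597262]
```

>>> arm_command(
  targets=[
    [[0.005,-0.03,0,0,0,0,1],[0.005,-0.05,0,0,0,0,1],[0.005,-0.05,0,0,0,0,1],[0.005,-0.05,0,0,0,0,1],[0,-0.03,0,0,0,0,1],[0,0,0,0,0,0,1],[0,0,0,0,0,0,1]],
  ],
)

```text
time: 3.58
tool_pos: [482.6, -161.6, 173.4]
tcp_rot: [180.0, -0.0, -179.9]
ft_force: [0.5, 0.5, -1.2]
finger_gap: 85.6
grip_force: 0.0
```

Run:
```python
from h import *
import pickle
st=status.sense();i,m=shot("wrist");pickle.dump((i,m),open("w3.pkl","wb"));print(st["time"],st["tool_pos"],st["tcp_rot"],m["xyz"])
cv2.imwrite("pics/w3.png",i[...,::-1])
a=[pickle.load(open(f"w{k}.pkl","rb"))[0] for k in(1,2,3)]
cv2.imwrite("pics/w123.png",cv2.resize(np.vstack([np.hstack(a[:2]),np.hstack([a[2],a[2]*0])])[...,::-1],(800,600)))
```

```text
3.575 [ 482.56016129 -161.57453091  173.39319248] [ 1.79958469e+02 -1.76075643e-02 -1.79925050e+02] [ 398.62158417 -161.484161    353.74244696]
```

View pics/w123.png

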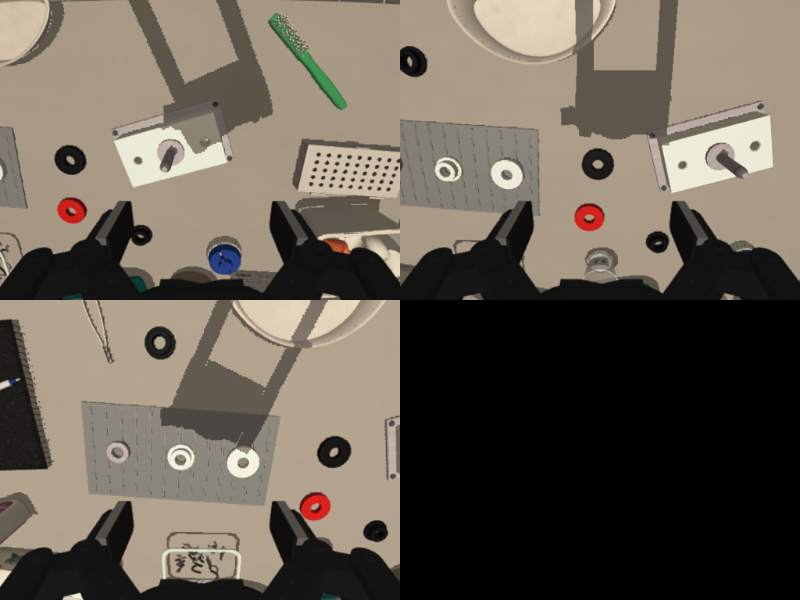

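The wrist views (montage px) show the steel collar at (118,452), the bushing at (180,458) and the washer at (243,462). The spindle post is at (170,155) in view 1 and (730,160) in view 2. There are three washer-shaped candidates: white at (243,462), black at (333,452) and red at (315,506). The white one fits. Of the bushing-shaped ones, the white at (180,458) fits, and the black ones at (160,343) and (375,531) do not. I'll confirm this in a crop.

Run:
```python
from h import *
import pickle
W=[pickle.load(open(f"w{k}.pkl","rb")) for k in(1,2,3)]
c=lambda i,x,y,w,h:cv2.resize(i[y:y+h,x:x+w],None,fx=3,fy=3,interpolation=cv2.INTER_CUBIC)
out=np.vstack([np.hstack([c(W[2][0],110,160,260,80)]),np.hstack([c(W[0][0],140,140,130,110),c(W[1][0],340,140,130,110)])])
print(out.shape);cv2.imwrite("pics/crop.png",out[...,::-1])
g=cv2.cvtColor(W[2][0],cv2.COLOR_RGB2GRAY)
print(g[185:206:2,138:166:2]);print(W[2][0][193,120:185:4].tolist())
```

```text
(570, 780, 3)
[[ 99 146 183 184 192 193 187 187 193 171 129  74  70 111]
 [151 184 183 185 185 185 182 181 184 193 191 120  71 107]
 [177 186 184 174 125 132 137 148 159 184 189 190 108  67]
 [178 186 177  94 112 134 135 134 128 168 185 190 161  69]
 [179 184 136  66 133 135 134 134 128 130 177 186 187 110]
 [180 183 102  67  73 134 135 135 136 121 171 185 187 111]
 [184 182 155  80  68 100 132 135 137 119 166 183 187 123]
 [179 184 185 152  72  69  73  85 120 125 179 181 186 121]
 [144 184 182 172 164  93  82  79 107 181 186 181 172 112]
 [134 166 182 180 188 190 139 173 183 192 190 182 137 130]
 [132 134 151 176 180 186 185 185 184 185 188 143 133 135]]
[[132, 128, 118], [140, 135, 125], [140, 135, 125], [139, 135, 124], [161, 151, 141], [197, 180, 171], [70, 65, 62], [140, 135, 125], [139, 134, 124], [135, 129, 119], [198, 182, 173], [118, 108, 102], [140, 134, 124], [143, 137, 126], [140, 134, 124], [141, 135, 125], [140, 135, 124]]
```

View pics/crop.png

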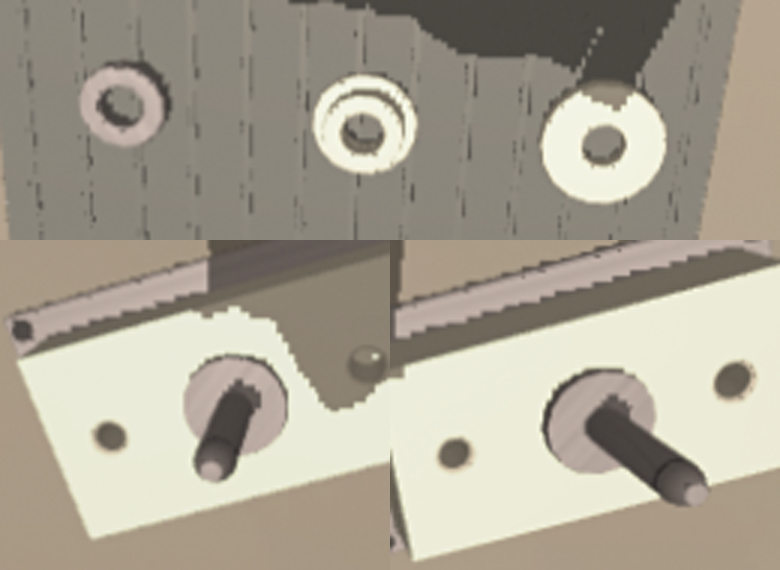

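The crop confirms all three parts, in w3 pixels: a pinkish steel collar at (151,195), a white two-step bushing with its wide flange down at (232,201), and a flat white washer at (311,208). The post's pale tip is at (210,216) in w1 and (442,224) in w2. I'll take one more ring view for the heights.

>>> arm_command(
  targets=[
    [[-0.01,-0.03,0,0,0,0,1],[-0.01,-0.045,0,0,0,0,1],[0,-0.03,0,0,0,0,1],[0,0,0,0,0,0,1],[0,0,0,0,0,0,1],[0,0,0,0,0,0,1]],
  ],
)

```text
time: 4.38
tool_pos: [462.7, -266.6, 173.6]
tcp_rot: [180.0, 0.0, -179.9]
ft_force: [0.0, 0.2, 0.8]
finger_gap: 85.3
grip_force: 0.0
```

Run:
```python
from h import *
import pickle
st=status.sense();i,m=shot("wrist");pickle.dump((i,m),open("w4.pkl","wb"));print(st["time"],st["tool_pos"],st["tcp_rot"])
W=[pickle.load(open(f"w{k}.pkl","rb")) for k in(1,2,3,4)]
def fit(k,guess,lo,rad=60,hole=False):
    im,m=W[k-1];im=im.astype(int)
    mask=lo(im).astype(np.uint8)
    c=np.zeros_like(mask);cv2.circle(c,tuple(int(v) for v in guess),rad,1,-1);mask*=c
    cs,_=cv2.findContours(mask,cv2.RETR_EXTERNAL,cv2.CHAIN_APPROX_NONE)
    q=max(cs,key=cv2.contourArea);h=cv2.convexHull(q)
    M=cv2.moments(h);e=cv2.fitEllipse(q)
    return np.array([M["m10"]/M["m00"],M["m01"]/M["m00"]]),e
white=lambda i:i.min(2)>145
warm=lambda i:(i[...,0]-i[...,2]>18)&(i[...,0]>175)
G={"washer":(530,-98,8),"bushing":(521,-191,9),"collar":(513,-287,8)}
for n,g in G.items():
    obs=[]
    for k in((2,3,4)):
        uv=project(W[k-1][1],np.array(g,float))[0]
        if not(30<uv[0]<480):continue
        try:c,e=fit(k,uv,warm if n=="collar" else white,42)
        except Exception as ex:print(k,ex);continue
        if n=="collar" and k==2: continue
        print(n,k,uv.round(0),c.round(1),np.round(e[0],1),np.round(e[1],1));obs.append((W[k-1][1],c))
    print(n,*tri(obs),[onz(*o,g[2])[0].round(1) for o in obs])
tip=[(W[0][1],(210.3,216)),(W[1][1],(442.3,224.3))];print("tip",*tri(tip))
for k in(1,2):
    uv=project(W[k-1][1],np.array([489,212,42.]))[0]
    c,e=fit(k,uv,lambda i:(i[...,0]-i[...,2]>18)&(i[...,0]>150)&(i[...,2]<210),26);print("fl",k,uv.round(0),c,e,onz(W[k-1][1],c,42),onz(W[k-1][1],e[0],42))
cs=[]
a=i[:,:]
cv2.imwrite("pics/w4.png",np.hstack([a])[...,::-1])
```

```text
4.375 [ 462.68622245 -266.5731821   173.63480638] [ 1.79984225e+02  4.99000851e-03 -1.79888556e+02]
washer 2 [138. 221.] [136.  223.1] [136.  223.1] [34.9 41.5]
washer 3 [311. 205.] [310.7 208.2] [310.7 208.9] [35.8 41.8]
washer 4 [395. 221.] [396.4 223.3] [396.3 223.3] [35.6 42.2]
washer [531.39904844 -98.62625556  12.87089648] [0.23, 0.27, 0.08] [array([ 533.3, -100.7,    8. ]), array([533.6, -97.8,   8. ]), array([533.6, -96.2,   8. ])]
bushing 2 [ 62. 214.] [ 61.1 216.8] [ 61.  216.8] [29.7 34. ]
bushing 3 [232. 198.] [231.  201.1] [231.1 201.1] [32.  34.2]
bushing 4 [320. 214.] [318.6 216.7] [318.6 216.8] [31.6 34.2]
bushing [ 524.56828679 -192.7003151     8.90099051] [0.32, 0.2, 0.13] [array([ 524.9, -192.7,    9. ]), array([ 524.3, -192.6,    9. ]), array([ 524.4, -192.8,    9. ])]
collar 3 [151. 192.] [149.8 195.2] [149.8 195.2] [23.4 27.1]
collar 4 [240. 207.] [240.1 211.1] [240.1 211.1] [25.2 26.5]
collar [ 515.82914512 -287.01549936   12.59414245] [0.01, 0.01] [array([ 517.4, -288.7,    8. ]), array([ 517.7, -287.3,    8. ])]
tip [491.44247374 213.41165755 103.61638766] [0.29, 0.29]
fl 1 [217. 193.] [217.44159048 196.76070237] ((217.2670440673828, 196.49920654296875), (33.52556228637695, 38.71327590942383), 21.9838924407959) [[493.42581684 212.52796336  42.        ]] [[493.11288033 212.34316308  42.        ]]
fl 2 [410. 198.] [411.14746228 200.93072702] ((410.2686767578125, 200.26626586914062), (35.412635803222656, 37.820552825927734), 98.69534301757812) [[491.93688386 213.92677892  42.        ]] [[491.17374294 212.83167373  42.        ]]
```

Triangulation puts the washer top at (531.4,-98.6,12.9), the bushing at (524.5,-192.7) with mid-height 8.9, the collar top at (515.8,-287.0,12.6) and the tip at (491.4,213.4,103.6). These heights agree with the text. I'll pick the washer first.

>>> arm_command(
  targets=[
    [[0.01,0.02,-0.01,0,0,0,1],[0.015,0.04,-0.02,0,0,0,1],[0.015,0.045,-0.03,0,0,0,1],[0.015,0.04,-0.03,0,0,0,1],[0.0135,0.023,-0.01,0,0,0,1],[0,0,-0.025,0,0,0,1],[0,0,-0.025,0,0,0,1],[0,0,-0.01,0,0,0,1],[0,0,0,0,0,0,1],[0,0,0,0,0,0,1]],
  ],
)

```text
time: 5.68
tool_pos: [531.7, -100.2, 14.9]
tcp_rot: [-180.0, 0.1, -180.0]
ft_force: [-0.2, -0.4, 0.7]
finger_gap: 85.5
grip_force: 0.0
```

>>> arm_command(
  targets=[
    [[0,0.0015,-0.006,0,0,0,1],[0,0,-0.004,0,0,0,1],[0,0,0,0,0,0,0.1],[0,0,0,0,0,0,-0.2],[0,0,0,0,0,0,-0.2],[0,0,0,0,0,0,-0.2],[0,0,0,0,0,0,-0.2]],
  ],
)

```text
time: 6.55
tool_pos: [530.9, -98.5, 3.7]
tcp_rot: [-180.0, 0.0, -180.0]
ft_force: [0.1, 0.5, 0.2]
finger_gap: 34.2
grip_force: 0.0
```

Run:
```python
from h import *
i,m=shot("wrist");print(status.sense()["tool_pos"],status.sense()["finger_gap"]);cv2.imwrite("pics/g1.png",cv2.resize(i[150:384,100:420],None,fx=2,fy=2)[...,::-1])
```

```text
[530.84278133 -98.48534536   3.64513622] 34.28033450208941
```

View pics/g1.png

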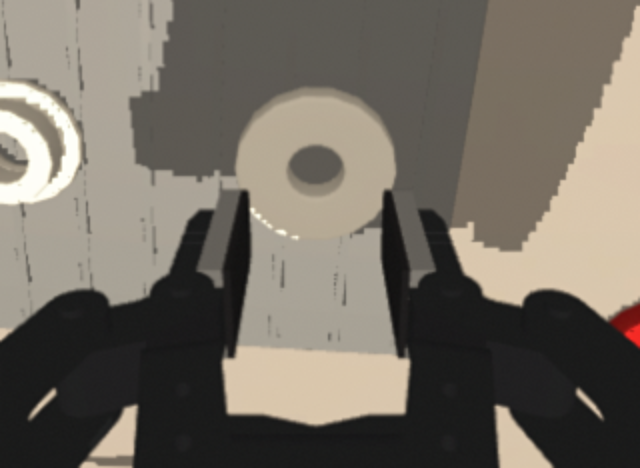

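The crop shows the washer centred at (315,163), but the fingertips at (245,195) and (390,195) shut to 34 mm above it without touching. Going by their scale, the tips sit well above the reported TCP. I'll check from the scene camera.

Run:
```python
from h import *
i,m=shot("scene");s=status.sense();T=s["tool_pos"]
P=project(m,np.array([T,T+[0,0,20],T+[0,0,40],T+[0,0,60],[531.4,-98.6,13]]));print(P.round(1))
u,v=P[0].astype(int);c=i[max(v-75,0):v+45,max(u-80,0):u+80].copy();print(u,v)
cv2.imwrite("pics/sc.png",cv2.resize(c,None,fx=5,fy=5,interpolation=cv2.INTER_CUBIC)[...,::-1])
```

```text
[[305.2 203.1]
 [305.6 197.5]
 [306.  191.7]
 [306.4 185.9]
 [305.3 200.4]]
305 203
```

View pics/sc.png

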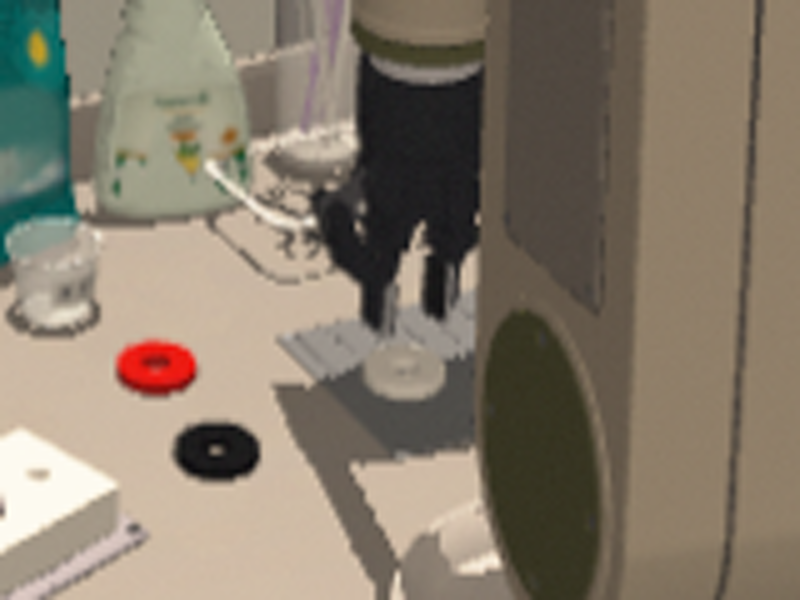

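The scene crop confirms it: the fingertips at (375,330) and (435,315) hang some 40 mm above the washer at (405,368), although the reported TCP is at 3.7 mm. The real tips are therefore well behind the reported TCP. I'll open around the washer and feel for the mat.

>>> arm_command(
  targets=[
    [[0,0,0,0,0,0,0.55],[0,0,0,0,0,0,0.55],[0,0,-0.008,0,0,0,0.55],[0,0,-0.008,0,0,0,0.55],[0,0,-0.008,0,0,0,0.55],[0,0,0,0,0,0,0.55],[0,0,0,0,0,0,0.55]],
  ],
)

```text
time: 7.52
tool_pos: [530.8, -98.5, -20.5]
tcp_rot: [180.0, -0.0, -180.0]
ft_force: [0.5, -0.3, 0.8]
finger_gap: 66.0
grip_force: 0.0
```

Run:
```python
from h import *
i,m=shot("wrist");s=status.sense();print(s["tool_pos"],s["finger_gap"],s["ft_force"]);cv2.imwrite("pics/g2.png",cv2.resize(i[150:384,100:420],None,fx=2,fy=2)[...,::-1])
```

```text
[531.06090751 -98.53100063 -20.1906595 ] 66.39173511981498 [-0.49903536  0.26561429 -0.08645044]
```

View pics/g2.png

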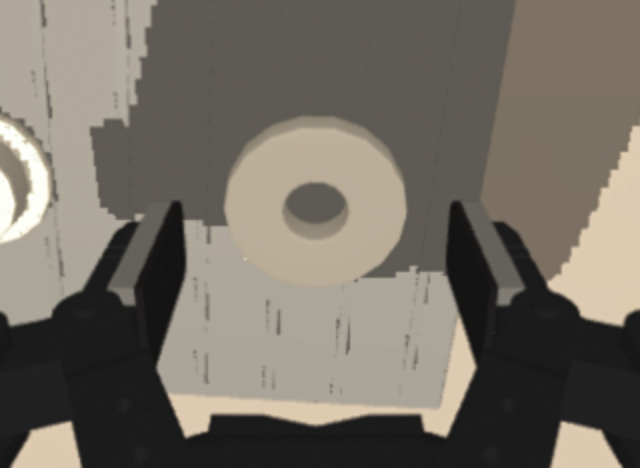

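The picture shows the washer at (315,200) between tips at (182,202) and (447,202). The tips are roughly 20 mm above the counter, so I'll descend carefully.

>>> arm_command(
  targets=[
    [[0,0,-0.006,0,0,0,0.4],[0,0,-0.005,0,0,0,0.4],[0,0,0,0,0,0,0.4]],
  ],
)

```text
time: 7.95
tool_pos: [530.1, -98.3, -32.2]
tcp_rot: [180.0, -0.1, -180.0]
ft_force: [0.3, -0.5, 0.2]
finger_gap: 59.9
grip_force: 0.0
```

>>> arm_command(
  targets=[
    [[0,0,-0.003,0,0,0,0.4],[0,0,0,0,0,0,0.4]],
  ],
)

```text
time: 8.2
tool_pos: [530.6, -98.4, -34.7]
tcp_rot: [180.0, -0.0, -180.0]
ft_force: [-0.1, -1.2, 0.8]
finger_gap: 59.9
grip_force: 0.0
```

>>> arm_command(
  targets=[
    [[0,0,-0.003,0,0,0,0.4],[0,0,0,0,0,0,0.4]],
  ],
)

```text
time: 8.45
tool_pos: [530.6, -98.4, -37.7]
tcp_rot: [180.0, -0.0, -180.0]
ft_force: [0.4, -0.4, -0.7]
finger_gap: 59.6
grip_force: 0.0
```

>>> arm_command(
  targets=[
    [[0,0,-0.002,0,0,0,0.4],[0,0,0,0,0,0,0.4]],
  ],
)

```text
time: 8.7
tool_pos: [530.7, -98.5, -39.5]
tcp_rot: [180.0, -0.0, -180.0]
ft_force: [0.2, -0.1, -0.1]
finger_gap: 59.7
grip_force: 0.0
```

Run:
```python
from h import *
i,m=shot("wrist");s=status.sense();print(s["tool_pos"],s["finger_gap"],s["ft_force"])
cv2.imwrite("pics/g3.png",cv2.resize(i[150:384,100:420],None,fx=2,fy=2)[...,::-1])
```

```text
[530.77183261 -98.45064856 -39.47662397] 59.779352520200106 [ 0.2350844  -0.91203834 -0.54783186]
```

View pics/g3.png

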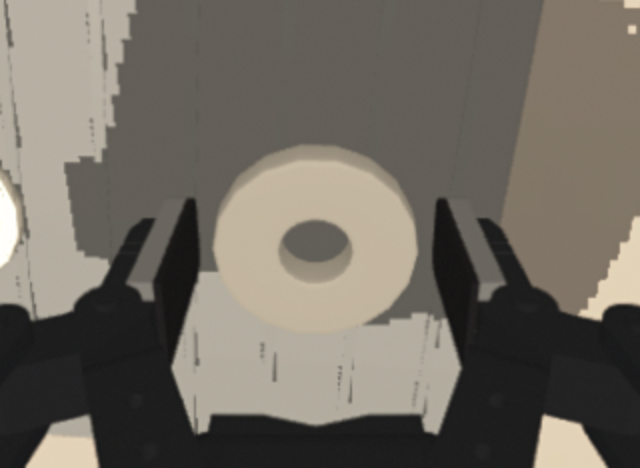

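The washer at (315,245) now lies level with the pad ends at (197,199) and (435,199). The tips are around 4 mm above the counter, so I'll close.

>>> arm_command(
  targets=[
    [[0,0,0,0,0,0,0],[0,0,0,0,0,0,-0.1],[0,0,0,0,0,0,-0.1],[0,0,0,0,0,0,-0.1]],
  ],
)

```text
time: 9.25
tool_pos: [532.6, -98.9, -37.3]
tcp_rot: [-180.0, 0.2, -180.0]
ft_force: [-2.0, 1.5, 12.6]
finger_gap: 48.1
grip_force: 45.9
```

Gripped (gap 48 mm). The tips reached the mat, so the tip sits about 40 mm behind the reported TCP. I'll lift and carry.

>>> arm_command(
  targets=[
    [[0,0,0.025,0,0,0,-0.1],[0,0,0.045,0,0,0,-0.1],[0,0.01,0.045,0,0,0,-0.1],[-0.005,0.035,0.015,0,0,0,-0.1],[-0.007,0.055,0,0,0,0,-0.1],[-0.007,0.055,0,0,0,0,-0.1],[-0.007,0.055,0,0,0,0,-0.1],[-0.007,0.05,0,0,0,0,-0.1],[-0.006,0.035,0,0,0,0,-0.1],[-0.001,0.017,0,0,0,0,-0.1]],
  ],
)

```text
time: 10.5
tool_pos: [490.2, 215.3, 90.6]
tcp_rot: [180.0, -0.0, -179.9]
ft_force: [0.3, 0.5, -0.4]
finger_gap: 48.2
grip_force: 41.4
```

>>> arm_command(
  targets=[
    [[0,0,0,0,0,0,-0.1],[0,0,0,0,0,0,-0.1],[0,0,0,0,0,0,-0.1]],
  ],
)

```text
time: 10.88
tool_pos: [491.2, 212.3, 90.6]
tcp_rot: [-180.0, 0.0, 179.9]
ft_force: [-0.2, -0.9, -0.4]
finger_gap: 48.0
grip_force: 41.4
```

Run:
```python
from h import *
i,m=shot("wrist");s=status.sense();print(s["tool_pos"],s["finger_gap"],s["ft_force"])
cv2.imwrite("pics/g4.png",cv2.resize(i[150:384,100:420],None,fx=2,fy=2)[...,::-1])
T=s["tool_pos"];print("exp hole",project(m,T+[0,0,50.3]),"post tip",project(m,np.array([491.4,213.4,103.6])))
```

```text
[491.12138194 212.40884881  90.57710928] 48.49431999768268 [-0.73613729 -0.28669487 -1.70582767]
exp hole [[257.29572435 271.94047429]] post tip [[259.07156997 237.6276544 ]]
```

View pics/g4.png

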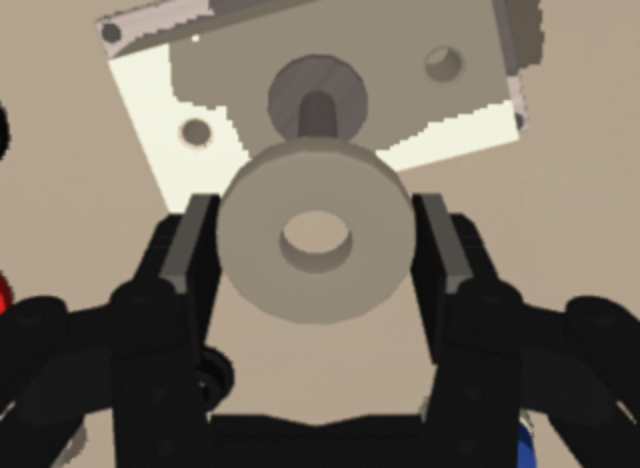

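The washer hole is at (316,239), which puts the washer about 1.2 mm short in x and 0.5 mm in y relative to the post. I'll correct that and lower it over the taper.

>>> arm_command(
  targets=[
    [[0.0015,0.0007,-0.01,0,0,0,-0.1],[0,0,-0.012,0,0,0,-0.1],[0,0,-0.008,0,0,0,-0.1],[0,0,-0.006,0,0,0,-0.1],[0,0,-0.006,0,0,0,-0.1],[0,0,0,0,0,0,-0.1]],
  ],
)

```text
time: 11.68
tool_pos: [491.9, 214.1, 48.0]
tcp_rot: [-180.0, -0.1, -180.0]
ft_force: [-0.3, 0.8, -0.3]
finger_gap: 48.0
grip_force: 41.4
```

No force, so it is threaded over the taper. Going on down.

>>> arm_command(
  targets=[
    [[0,0,-0.01,0,0,0,-0.1],[0,0,-0.012,0,0,0,-0.1],[0,0,-0.012,0,0,0,-0.1],[0,0,-0.008,0,0,0,-0.1],[0,0,-0.003,0,0,0,-0.1],[0,0,0,0,0,0,-0.1]],
  ],
)

```text
time: 12.42
tool_pos: [492.3, 214.2, 3.4]
tcp_rot: [-180.0, -0.0, -180.0]
ft_force: [-0.2, -0.6, -0.2]
finger_gap: 48.4
grip_force: 41.4
```

>>> arm_command(
  targets=[
    [[0,0,-0.0015,0,0,0,-0.1],[0,0,0,0,0,0,0.4],[0,0,0,0,0,0,0.5],[0,0,0,0,0,0,0.5],[0,0,0.02,0,0,0,0.5],[0,0,0.04,0,0,0,0.5],[0,0,0.04,0,0,0,0.5],[0,0,0,0,0,0,0.5],[0,0,0,0,0,0,0.5]],
  ],
)

```text
time: 13.55
tool_pos: [492.1, 214.2, 101.7]
tcp_rot: [-180.0, -0.0, -180.0]
ft_force: [-0.2, -0.1, -0.2]
finger_gap: 64.0
grip_force: 0.0
```

Run:
```python
from h import *
i,m=shot("wrist");s=status.sense();print(s["tool_pos"],s["finger_gap"],s["ft_force"])
cv2.imwrite("pics/g5.png",cv2.resize(i[100:334,100:420],None,fx=2,fy=2)[...,::-1])
P=np.array([[491.4,213.4,103.6],[491.4,213.4,52]]);print(project(m,P).round(1))
mask=(i.min(2)>145).astype(np.uint8);g=i[...,0].astype(int);u,v=project(m,P)[1].astype(int)
print(i[v,u-60:u+60:4].tolist()[::2])
```

```text
[491.50096661 213.94727376 100.86473505] 64.63398535646743 [ 0.23410901 -0.57711266 -0.88843678]
[[256.1 228.2]
 [256.4 200.4]]
[[237, 238, 221], [237, 238, 220], [236, 237, 220], [142, 132, 115], [142, 131, 116], [142, 132, 116], [142, 132, 116], [75, 69, 65], [74, 68, 65], [97, 89, 81], [142, 132, 116], [142, 133, 116], [142, 133, 116], [142, 133, 116], [141, 132, 116]]
```

View pics/g5.png

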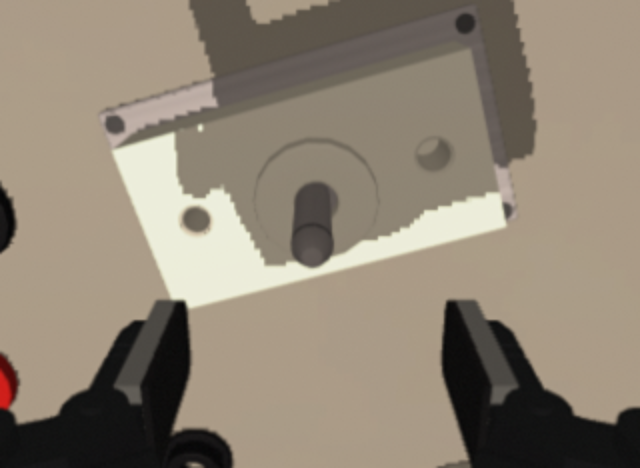

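The washer lies flat on the flange at (316,200), around the post (tip at (313,250)). Next is the bushing, gripped by its barrel.

>>> arm_command(
  targets=[
    [[0.002,-0.025,0,0,0,0,0.5],[0.004,-0.05,0,0,0,0,0.5],[0.005,-0.055,0,0,0,0,0.5],[0.005,-0.06,0,0,0,0,0.5],[0.005,-0.06,-0.01,0,0,0,0.5],[0.005,-0.06,-0.02,0,0,0,0.5],[0.004,-0.05,-0.02,0,0,0,0.5],[0.0025,-0.035,-0.02,0,0,0,0.5],[0,-0.012,-0.01,0,0,0,0.5],[0,0,0,0,0,0,0.5]],
  ],
)

```text
time: 14.85
tool_pos: [523.1, -191.3, 20.4]
tcp_rot: [179.9, -0.2, 179.9]
ft_force: [0.5, 1.2, 0.5]
finger_gap: 64.4
grip_force: 0.0
```

>>> arm_command(
  targets=[
    [[0,0,0,0,0,0,0.4],[0,0,0,0,0,0,0.3]],
  ],
)

```text
time: 15.1
tool_pos: [525.5, -190.9, 23.3]
tcp_rot: [-180.0, 0.1, -179.9]
ft_force: [0.1, 0.1, -0.4]
finger_gap: 55.6
grip_force: 0.0
```

```bash
cat > ring.py <<'E'
from h import *
def blob(i,m,X,lo,rad):
    im=i.astype(int);mask=lo(im).astype(np.uint8);u=project(m,np.array(X,float))[0]
    c=np.zeros_like(mask);cv2.circle(c,tuple(int(v) for v in u),rad,1,-1);mask*=c
    q=max(cv2.findContours(mask,cv2.RETR_EXTERNAL,cv2.CHAIN_APPROX_NONE)[0],key=cv2.contourArea)
    M=cv2.moments(cv2.convexHull(q));c=np.array([M["m10"]/M["m00"],M["m01"]/M["m00"]])
    return u.round(1),c.round(1),cv2.boundingRect(q),onz(m,c,X[2])[0].round(1)
E
python3 - <<'E'
from ring import *
i,m=shot("wrist");s=status.sense();print(s["tool_pos"],s["finger_gap"])
for th in(120,145,165):print(blob(i,m,(524.5,-192.7,9),lambda a:a.min(2)>th,50))
E
```

```text
[ 525.46624991 -191.06086937   23.26284998] 55.6588331859773
(array([254.7, 217.7]), array([250.4, 229. ]), (204, 188, 91, 80), array([ 532.9, -195.7,    9. ]))
(array([254.7, 217.7]), array([248. , 228.9]), (205, 190, 80, 78), array([ 532.9, -197.3,    9. ]))Traceback (most recent call last):
  File "<stdin>", line 3, in <module>
  File "ring.py", line 6, in blob
    M=cv2.moments(cv2.convexHull(q));c=np.array([M["m10"]/M["m00"],M["m01"]/M["m00"]])
                                                 ~~~~~~~~^~~~~~~~~
ZeroDivisionError: float division by zero
```

>>> arm_command(
  targets=[
    [[-0.0008,-0.0017,-0.015,0,0,0,0.3],[0,0,-0.02,0,0,0,0.3],[0,0,-0.012,0,0,0,0.3],[0,0,-0.004,0,0,0,0.3],[0,0,0,0,0,0,0.3],[0,0,0,0,0,0,0.3]],
  ],
)

```text
time: 15.9
tool_pos: [524.5, -193.9, -28.0]
tcp_rot: [-180.0, 0.1, -180.0]
ft_force: [0.3, -0.5, 0.1]
finger_gap: 55.2
grip_force: 0.0
```

>>> arm_command(
  targets=[
    [[0,0,0,0,0,0,0],[0,0,0,0,0,0,-0.2],[0,0,0,0,0,0,-0.4],[0,0,0,0,0,0,-0.4],[0,0,0,0,0,0,-0.4]],
  ],
)

```text
time: 16.52
tool_pos: [524.4, -193.8, -27.9]
tcp_rot: [-180.0, 0.0, -180.0]
ft_force: [-1.0, 0.3, 5.4]
finger_gap: 29.4
grip_force: 39.7
```

>>> arm_command(
  targets=[
    [[0,0,0.025,0,0,0,-0.4],[0,0,0.045,0,0,0,-0.4],[-0.002,0.02,0.035,0,0,0,-0.4],[-0.005,0.05,0.013,0,0,0,-0.4],[-0.006,0.06,0,0,0,0,-0.4],[-0.006,0.06,0,0,0,0,-0.4],[-0.006,0.06,0,0,0,0,-0.4],[-0.0045,0.06,0,0,0,0,-0.4],[-0.0033,0.055,0,0,0,0,-0.4],[0,0.0426,0,0,0,0,-0.4]],
  ],
)

```text
time: 17.77
tool_pos: [490.4, 216.3, 89.3]
tcp_rot: [180.0, 0.0, -179.9]
ft_force: [0.8, -0.5, -0.2]
finger_gap: 29.4
grip_force: 39.8
```

>>> arm_command(
  targets=[
    [[0,0,0,0,0,0,-0.4],[0,0,0,0,0,0,-0.4],[0,0,0,0,0,0,-0.4]],
  ],
)

```text
time: 18.15
tool_pos: [491.2, 212.8, 89.2]
tcp_rot: [-180.0, -0.0, 179.9]
ft_force: [-0.2, -0.6, -0.2]
finger_gap: 29.2
grip_force: 39.8
```

Run:
```python
from ring import *
i,m=shot("wrist");s=status.sense();T=s["tool_pos"];print(T,s["finger_gap"],s["ft_force"])
# bore: bushing top face at TCP z+46 ; show coarse gray map round it
u=project(m,T+[0,0,46])[0];print("axis at top face",u)
g=cv2.cvtColor(i,cv2.COLOR_RGB2GRAY);c=u.astype(int)
print(g[c[1]-52:c[1]+40:4,c[0]-48:c[0]+49:4])
```

```text
[491.28722998 212.80714632  89.29509389] 29.286414356823702 [-0.11417658  0.2409796  -0.23800545]
axis at top face [257.06955592 267.32465257]
[[239 239 222 137 139 132 138 138 138 138  71  72  73  72  71 127 137 138
  137 137 136 138 137 138 138]
 [239 239 240 138 138 137 136 138 138 138  68  80  77  73  70 136 138 138
  137 137 134 138 137 137 144]
 [239 239 239 223 137 138 131 138 119 114 123 140 138 133 126 119 116 137
  136 136 136 135 216 222 238]
 [239 238 239 239 137 138 136 118 141 141 139 138 139 139 139 139 141 122
  114 140 238 238 238 238 238]
 [238 238 238 238 174 117 131 139 138 138 138 139 138 138 137 138 138 138
  138 134 239 238 238 238 238]
 [238 238 238 238 226 138 139 138 137 118 105 106 107 106 106 109 136 138
  137 139 159 239 238 200 163]
 [238 238 238 239 124 137 137 137 104 107 109 113 114 111 110 108 105 117
  138 138 136 139 162 162 161]
 [238 238 240 192 137 139 127 103 113 133 142 141 140 142 141 140 113 104
  109 138 138 122 161 162 162]
 [238 240  73  75  31  77 102 118 140 139 138 138 138 138 138 139 140 133
  105 136  13  75  75 119 162]
 [238 185  7
[... 758 characters left out ...]
37 137 111 109 109 109 108 126 138 137
  135 135  13  15  30  75  75]
 [ 77  76  49  12  15  64 161 136 137 138 140 141 137 140 141 139 137 136
  135 162  11  14  15  76  76]
 [ 27  97  60  17  12 144 162 155 134 136 138 138 137 138 136 137 136 147
  162 165  14  13  21  96  58]
 [ 20  55  67  18  14 151 162 163 163 143 134 135 135 135 133 140 161 161
  161 163  11  12  25  93  20]
 [ 20  16  17  19  11 164 163 163 162 162 162 163 163 163 163 162 163 162
  161 161  10  12  22  19  20]
 [ 20  20  18  19  10 163 163 162 162 162 162 163 162 163 162 162 162 162
  162 161  30  15  22  19  18]
 [ 19  19  15  21  15 163 162 162 162 163 162 162 162 162 163 162 163 162
  162 162  75  15  20  19  18]]
```

The bushing sits level with its bore on the tool axis. Lowering.

>>> arm_command(
  targets=[
    [[0.0005,0.0011,-0.008,0,0,0,-0.4],[0,0,-0.009,0,0,0,-0.4],[0,0,-0.006,0,0,0,-0.4],[0,0,-0.006,0,0,0,-0.4],[0,0,-0.006,0,0,0,-0.4],[0,0,0,0,0,0,-0.4]],
  ],
)

```text
time: 18.95
tool_pos: [491.2, 215.0, 53.7]
tcp_rot: [-180.0, -0.1, -180.0]
ft_force: [0.3, -0.9, -0.4]
finger_gap: 29.3
grip_force: 39.8
```

>>> arm_command(
  targets=[
    [[0,0,-0.008,0,0,0,-0.4],[0,0,-0.008,0,0,0,-0.4],[0,0,-0.008,0,0,0,-0.4],[0,0,-0.005,0,0,0,-0.4],[0,0,-0.002,0,0,0,-0.4],[0,0,0,0,0,0,-0.4]],
  ],
)

```text
time: 19.7
tool_pos: [491.5, 215.2, 23.2]
tcp_rot: [180.0, -0.0, -180.0]
ft_force: [-0.5, -1.0, -0.8]
finger_gap: 29.2
grip_force: 39.7
```

>>> arm_command(
  targets=[
    [[0,-0.0008,-0.0015,0,0,0,-0.4],[0,0,0,0,0,0,-0.4],[0,0,0,0,0,0,-0.4]],
  ],
)

```text
time: 20.08
tool_pos: [491.8, 214.5, 22.1]
tcp_rot: [180.0, 0.0, -180.0]
ft_force: [0.3, -0.3, -0.7]
finger_gap: 29.5
grip_force: 39.8
```

Release, then rise to TCP z 100.

>>> arm_command(
  targets=[
    [[0,0,-0.0005,0,0,0,0],[0,0,0,0,0,0,0.3],[0,0,0,0,0,0,0.3],[0,0,0.02,0,0,0,0.3],[0,0,0.035,0,0,0,0.3],[0,0,0.023,0,0,0,0.3],[0,0,0,0,0,0,0.3],[0,0,0,0,0,0,0.3]],
  ],
)

```text
time: 21.08
tool_pos: [491.1, 214.1, 98.4]
tcp_rot: [-180.0, -0.1, -180.0]
ft_force: [0.4, -0.9, 0.0]
finger_gap: 55.6
grip_force: 0.0
```

Run:
```python
from ring import *
i,m=shot("wrist");s=status.sense();T=s["tool_pos"];print(T,s["finger_gap"],s["ft_force"])
P=np.array([[491.4,213.4,103.6],[491.4,213.4,67],[491.4,213.4,57],[491.4,213.4,52],[491.4,213.4,42]])
U=project(m,P).round(1);print(U.tolist())
g=cv2.cvtColor(i,cv2.COLOR_RGB2GRAY);c=U[2].astype(int)
print(c);print(g[c[1]-44:c[1]+50:4,c[0]-44:c[0]+45:4])
```

```text
[490.73617688 214.00424828  97.95177054] 55.63095887297474 [ 0.04555378 -0.04562266 -0.12917483]
[[256.0, 231.8], [256.3, 210.1], [256.4, 205.3], [256.4, 203.0], [256.5, 198.7]]
[256 205]
[[126 136 136 135 135 135 135 135 135 135 135 136 135 136 135 136 135 135
  135 135 135 135 136]
 [135 135 135 135 135 136 135 136 135 136 136 135 135 135 135 135 135 136
  135 135 135 136 135]
 [135 135 135 134 135 135 136 135 136 135 135 136 136 135 136 135 135 135
  135 135 135 135 135]
 [135 135 136 135 136 135 135 135 136 121 106 109 108 107 113 134 135 135
  136 135 135 135 135]
 [136 135 135 136 135 135 135 122 121 136 138 137 137 137 139 127 107 136
  135 135 135 135 135]
 [136 135 135 136 135 135 109 134 136 124 119 130 126 117 129 136 137 106
  136 135 135 135 135]
 [135 135 135 135 135 128 136 135 131 137 137 136 136 137 137 126 133 137
  110 136 135 135 136]
 [136 134 136 135 136 126 124 136 136 136 117 105 107 113 135 137 136 133
  135 134 135 136 134]
 [156 135 135 135 129 136 131 136 122 111 135 141 141 136 108 114 136 131
  135 117 135 135 134]
 [223 135 136 135 119 124 135 118 127 1
[... 716 characters left out ...]
236 236 236 236 236]
 [236 236 236 236 238 134 136 135 134  69  81  93  87  72 125 140 237 236
  236 236 236 237 235]
 [236 236 236 236 236 164 135 133 142 137  87  92  92  73 237 236 236 237
  235 197 162 158 159]
 [236 236 236 236 236 236 237 236 236 236 218  96 143 238 236 202 161 158
  160 160 159 159 158]
 [236 236 235 236 236 236 236 235 236 237 236 201 162 158 160 160 158 159
  159 160 159 159 159]
 [236 236 236 236 236 236 237 209 170 160 160 159 159 159 159 160 159 159
  159 160 158 159 159]
 [236 236 237 217 175 160 160 160 161 160 160 160 159 159 159 160 159 159
  159 158 158 159 159]
 [173 160 160 160 161 160 160 161 160 161 160 161 159 158 158 159 158 158
  158 158 158 158 158]]
```

The intensity map shows three concentric rims round the post, with the barrel's top rim where z=67 mm should be, so the bushing is home. Now the collar.

>>> arm_command(
  targets=[
    [[0.001,-0.03,0,0,0,0,0.3],[0.003,-0.06,0,0,0,0,0.3],[0.003,-0.06,0,0,0,0,0.3],[0.003,-0.06,0,0,0,0,0.3],[0.003,-0.06,0,0,0,0,0.3],[0.003,-0.06,0,0,0,0,0.3],[0.003,-0.06,0,0,0,0,0.3],[0.003,-0.055,-0.02,0,0,0,0.3],[0.0025,-0.04,-0.03,0,0,0,0.3],[0,-0.016,-0.02,0,0,0,0.3]],
  ],
)

```text
time: 22.38
tool_pos: [514.2, -288.2, 26.2]
tcp_rot: [179.9, -0.2, 179.9]
ft_force: [-0.8, 1.2, 0.1]
finger_gap: 55.8
grip_force: 0.0
```

>>> arm_command(
  targets=[
    [[0,0,0,0,0,0,0.3],[0,0,0,0,0,0,0.3],[0,0,0,0,0,0,0.3]],
  ],
)

```text
time: 22.75
tool_pos: [516.9, -286.1, 30.5]
tcp_rot: [-180.0, 0.1, -179.9]
ft_force: [-0.5, -0.7, 0.7]
finger_gap: 56.1
grip_force: 0.0
```

Run:
```python
from ring import *
i,m=shot("wrist");s=status.sense();T=s["tool_pos"];print(T,s["finger_gap"])
u=project(m,np.array([515.8,-287,12.8]))[0];print(u);c=u.astype(int)
g=cv2.cvtColor(i,cv2.COLOR_RGB2GRAY);print(g[c[1]-40:c[1]+40:4,c[0]-44:c[0]+45:4])
```

```text
[ 517.01214392 -286.19937741   30.56324014] 55.68160154697315
[256.05161545 215.49995981]
[[146  98  88  88  89  88  88  89  89  89  89  89  89  88  88  88  89  89
   89  88  89  88  89]
 [ 91  89  89  89  89  88  89  89  88  89  89  88  89  89  88  88  89  89
   88  89  88  89  88]
 [ 88  88  89  88  89  88  88  89  89  89  88  89  89  88  88  88  89  89
   89  88  87  89  89]
 [ 89  88  89  89  89  88  89  88  89  89  89  89  89  89  89  89  88  88
   88  89  87  88  88]
 [ 89  89  89  88  89  88  89  89  88  90  93  95  92  90  88  88  88  88
   88  88  87  88  88]
 [ 89  89  88  90  89  87  88  88  95 119 129 123 121 118 105  87  89  89
   88  88  88  88  88]
 [ 89  89  89  89  89  87  87 108 118 117 122 121 116 116 119 111  87  88
   88  88  87  89  89]
 [ 89  88  89  89  88  88  95 120 118 118 114 107 113 115 117 116 113  88
   88  88  87  88  89]
 [ 88  90  89  89  88  87 115 119 116  93  88  88  87  88 115 117 117  85
   88  88  88  89  89]
 [ 89  88  89  88  88  88 115 116 111  88  88  87  87  88  92 118 115 100
   89  88  88  89  88]
 [ 86  89  88  89  87  86 116 115  90  8
[... 230 characters left out ...]
 88  88  87  88  88]
 [166 166 166 166 166 163 144 118 114 118 124 116 123 122 122 115  96  88
   88  88  88  88  87]
 [165 165 165 165 162 159 165 113 115 115 119 117 118 117 124 104  88  88
   88  87  88  88  87]
 [165 165 165 165 162 156 164 164 162  98 114 117 115 106  89  88  88  88
   88  88  88  88  87]
 [165 164 164 164 165 154 164 164 164 164 144  98  86  87  87  88  88  88
   87  87  87  88  87]
 [164 164 165 164 165 154 164 163 163 164 163 153 126 107  91  92  92  92
   92  93  88  87  87]
 [164 164 164 164 163 163 163 162 162 162 162 163 108 162 162 161 161 161
  159 162 161  92  87]
 [165 164 164 163 163 162 162 162 162 162 162 163 104 161 161 161 161 161
  128 158 160 160  93]]
```

The collar is within 1 mm of prediction. I'll descend and grip it.

>>> arm_command(
  targets=[
    [[-0.0008,-0.0004,-0.02,0,0,0,0.3],[0,0,-0.025,0,0,0,0.3],[0,0,-0.013,0,0,0,0.3],[0,0,-0.0045,0,0,0,0.3],[0,0,0,0,0,0,0.2],[0,0,0,0,0,0,0],[0,0,0,0,0,0,-0.3],[0,0,0,0,0,0,-0.4],[0,0,0,0,0,0,-0.4],[0,0,0,0,0,0,-0.4]],
  ],
)

```text
time: 24.05
tool_pos: [516.2, -287.6, -31.7]
tcp_rot: [-179.9, 0.1, -180.0]
ft_force: [-1.9, 0.2, 4.6]
finger_gap: 31.7
grip_force: 39.2
```

>>> arm_command(
  targets=[
    [[0,0,0.03,0,0,0,-0.4],[0,0.02,0.045,0,0,0,-0.4],[-0.003,0.05,0.04,0,0,0,-0.4],[-0.003,0.06,0.006,0,0,0,-0.4],[-0.003,0.06,0,0,0,0,-0.4],[-0.003,0.06,0,0,0,0,-0.4],[-0.003,0.06,0,0,0,0,-0.4],[-0.003,0.06,0,0,0,0,-0.4],[-0.003,0.06,0,0,0,0,-0.4],[-0.0035,0.04,0,0,0,0,-0.4]],
  ],
)

```text
time: 25.3
tool_pos: [490.7, 184.3, 87.6]
tcp_rot: [180.0, 0.1, -179.9]
ft_force: [-0.1, -0.6, -0.9]
finger_gap: 31.6
grip_force: 39.8
```

>>> arm_command(
  targets=[
    [[0,0.02,0,0,0,0,-0.4],[0,0.0115,0,0,0,0,-0.4],[0,0,0,0,0,0,-0.4],[0,0,0,0,0,0,-0.4],[0,0,0,0,0,0,-0.4]],
  ],
)

```text
time: 25.92
tool_pos: [491.1, 212.1, 86.9]
tcp_rot: [-180.0, -0.0, 179.9]
ft_force: [-0.0, -0.5, -0.9]
finger_gap: 31.7
grip_force: 39.8
```

Run:
```python
from ring import *
i,m=shot("wrist");s=status.sense();T=s["tool_pos"];print(T,s["finger_gap"],s["ft_force"])
u=project(m,T+[0,0,44.7])[0];print(u);c=u.astype(int)
g=cv2.cvtColor(i,cv2.COLOR_RGB2GRAY);print(g[c[1]-40:c[1]+36:4,c[0]-44:c[0]+45:4])
```

```text
[491.11017065 212.26315265  86.86340083] 31.64634706194502 [-0.01560709 -0.22238197 -0.43394021]
[257.36767796 265.68558408]
[[240 240 171 139 139 138 135 136 139 110  47  71  73  63  68 140 138 127
  139 136 135 241 239]
 [239 239 241 137 139 140 137 136 126  83  71  75  76  76  63 140 136 135
  151 240 240 239 240]
 [239 239 239 241 139 140 140  89  73  75  78  78  76  75  73  70 134 228
  240 239 239 239 239]
 [239 239 239 240 161 121  70  75  86  98 105 104 101  95  85  77  71 201
  239 239 239 225 183]
 [239 239 239 239 243  70  78  97  96  98 100  99  96  94  96  98  88  71
  162 164 165 164 164]
 [150 114 116  87 134  92  98  95  97  96  98  99  94  94  95  97  96  92
   69  81  82  91  90]
 [ 78  76  76  13  73  97  96  96  95  92  98 132 112  92  93  95  96  96
   94  25  27  76  76]
 [ 75  76  42  15  93  96  98  96 108 166 165 165 163 164 135  94  96  95
   95  43  14  77  76]
 [ 77  76  21  23  93  95  96  94 166 165 164 165 164 163 163  99  95  95
   94  67  15  77  76]
 [ 75  77  17  17  93  94  95  70 165 165 166 165 164 164 163 108  94  97
   94  65  15  76  75]
 [ 76
[... 168 characters left out ...]
 96  43  14  20  76]
 [ 75  31  13  12  97  95  93  94  74  72  74  75  75  74  75  99  94  95
   96  29  13  14  76]
 [ 76  18  14  14 141  98  94  94  97  84  79  76  77  79 101  99  96  94
  100   9  13  17  76]
 [ 77  14  12  11 167  97  96  93  95  98  99 100  99  95 100 101  97  92
  165  16  14  17  63]
 [ 97  21  13   8 165 165 137  93  93  96  97  96  94  97  96 100 101 165
  164  40  12  17  44]
 [ 97  21  16  24 165 164 165 163  96  90  96  95  95  95  92 160 163 163
  163  93  15  16  56]
 [ 57  22  15  51 164 164 165 164 165 165 166 163 166 165 164 163 163 163
  163 161  14  19  42]
 [ 19  23  12 112 164 164 163 164 164 164 164 164 164 164 164 164 164 164
  163 163  13  20  19]]
```

>>> arm_command(
  targets=[
    [[0.0009,0.0014,-0.008,0,0,0,-0.4],[0,0,-0.007,0,0,0,-0.4],[0,0,-0.006,0,0,0,-0.4],[0,0,-0.006,0,0,0,-0.4],[0,0,-0.004,0,0,0,-0.4],[0,0,0,0,0,0,-0.4]],
  ],
)

```text
time: 26.72
tool_pos: [491.5, 214.5, 55.4]
tcp_rot: [-180.0, -0.0, -180.0]
ft_force: [-0.4, 0.5, -1.3]
finger_gap: 31.1
grip_force: 39.8
```

>>> arm_command(
  targets=[
    [[0,0,-0.007,0,0,0,-0.4],[0,0,-0.007,0,0,0,-0.4],[0,0,-0.006,0,0,0,-0.4],[0,0,-0.002,0,0,0,-0.4],[0,0,0,0,0,0,-0.4],[0,0,0,0,0,0,-0.4]],
  ],
)

```text
time: 27.48
tool_pos: [492.1, 214.6, 34.2]
tcp_rot: [180.0, 0.0, -180.0]
ft_force: [-0.7, -1.5, -1.0]
finger_gap: 32.0
grip_force: 39.8
```

>>> arm_command(
  targets=[
    [[0,0,-0.0015,0,0,0,-0.4],[0,0,0,0,0,0,-0.4],[0,0,0,0,0,0,0],[0,0,0,0,0,0,0.2],[0,0,0,0,0,0,0.2],[0,0,0.006,0,0,0,0.2],[0,0,0.008,0,0,0,0.2],[0,0,0,0,0,0,0.2],[0,0,0,0,0,0,0.2],[0,0,0,0,0,0,0.2]],
  ],
)

```text
time: 28.72
tool_pos: [491.6, 214.5, 46.1]
tcp_rot: [-180.0, -0.0, -180.0]
ft_force: [0.2, -0.4, -0.3]
finger_gap: 51.4
grip_force: 0.0
```

Run:
```python
from ring import *
i,m=shot("wrist");s=status.sense();T=s["tool_pos"];print(s["time"],T,s["finger_gap"],s["ft_force"])
U=project(m,np.array([[491.4,213.4,z] for z in(103.6,96,77,67,52)]));print(U.round(1).tolist());c=U[2].astype(int)
g=cv2.cvtColor(i,cv2.COLOR_RGB2GRAY);print(g[c[1]-60:c[1]+60:4,c[0]-48:c[0]+49:4])
```

```text
28.775 [491.6025421  214.50900992  46.13935591] 51.05895787455787 [ 0.18561891  0.28385817 -0.52428885]
[[254.7, 280.1], [254.8, 271.0], [255.1, 251.7], [255.3, 243.0], [255.5, 231.7]]
[[141 140 141 140 141 141 140 141 141 141 141 140 135 136 140 140 141 141
  141 141 141 141 141 141 141]
 [141 141 141 141 141 141 141 141 140 115 110 114 116 114 115 113 108 125
  142 141 141 141 141 141 142]
 [142 141 141 141 141 141 141 121 113 129 145 144 143 142 142 144 142 119
  108 138 141 141 140 141 141]
 [141 141 141 141 141 141 106 127 143 142 143 141 126 128 129 142 142 142
  144 114 128 142 141 140 141]
 [141 141 141 141 141 112 137 143 141 119 131 144 145 145 144 141 120 138
  142 142 118 137 141 141 142]
 [141 142 140 141 140 135 141 130 138 142 141 142 143 142 142 142 143 141
  117 141 141 115 141 140 141]
 [140 141 141 142 108 141 121 142 142 141 141 122 108 111 117 130 141 141
  142 121 141 141 125 141 140]
 [141 141 141 141 140 141 141 141 141 108  98  81  76  78  80  95 106 139
  141 142 120 140 122 141 141]
 [141 141 140 140 141 120 141 142 105  73  76  78  82  82  78  75  73  89
 
[... 1535 characters left out ...]
66 167 160  96  95  95  82 166 164 165
  165 165 165 164 165 164 165]
 [106 165 167 167 167 167 166 166 166 167 167 163  93 126 166 165 165 165
  166 164 164 165 165 164 165]
 [154 167 167 166 166 167 167 167 166 166 166 166 167 166 165 166 165 165
  165 165 165 164 164 165 164]
 [167 166 166 166 166 166 166 166 166 166 166 166 166 167 166 166 165 165
  165 166 165 165 165 165 165]
 [166 166 166 166 165 167 166 166 167 166 166 166 166 167 166 165 165 166
  165 165 165 166 165 165 165]
 [167 166 166 166 165 167 166 166 166 166 166 166 166 166 166 165 164 165
  164 165 165 165 165 165 165]
 [166 165 166 166 166 167 166 166 166 166 166 166 166 165 165 165 165 165
  165 165 165 165 165 165 165]]
```

The collar is on, with four concentric rims round the post, and the fingers are clear. I'll grip the bare post just above the collar.

>>> arm_command(
  targets=[
    [[0,-0.0006,0,0,0,0,-0.2],[0,0,0,0,0,0,-0.5],[0,0,0,0,0,0,-0.9],[0,0,0,0,0,0,-0.9],[0,0,0,0,0,0,-0.9],[0,0,0,0,0,0,-0.9]],
  ],
  force=100,
)

```text
time: 29.52
tool_pos: [492.0, 213.9, 46.6]
tcp_rot: [-180.0, 0.0, -180.0]
ft_force: [-1.8, -2.9, 4.8]
finger_gap: 9.5
grip_force: 98.2
```

>>> arm_command(
  targets=[
    [[0,0,0.005,0,0,0,-0.9],[0,0,0.01,0,0,0,-0.9],[0,0,0.015,0,0,0,-0.9],[0,0,0.015,0,0,0,-0.9],[0,0,0.01,0,0,0,-0.9],[0,0,0,0,0,0,-0.9],[0,0,0,0,0,0,-0.9]],
  ],
)

```text
time: 30.4
tool_pos: [491.5, 213.9, 101.0]
tcp_rot: [-180.0, -0.0, -180.0]
ft_force: [-0.3, -0.4, -3.2]
finger_gap: 9.7
grip_force: 97.9
```

Run:
```python
from ring import *
i,m=shot("wrist");s=status.sense();T=s["tool_pos"];print(s["time"],T,s["finger_gap"],s["ft_force"],s["wrist_torque"])
U=project(m,T+np.array([[0,0,z] for z in(58,31,21)]));print(U.round(1).tolist());c=U[1].astype(int)
g=cv2.cvtColor(i,cv2.COLOR_RGB2GRAY);print(g[c[1]-60:c[1]+60:4,c[0]-48:c[0]+49:4])
```

```text
30.45 [491.3120241  213.82999753 100.70475282] 9.736482903613053 [ 0.38693791  0.36839315 -3.52085985] [0.06067751 0.01397589 0.08725416]
[[257.0, 280.4], [257.1, 251.6], [257.1, 242.9]]
[[138 138 137 138 137 138 138 138 138 130 125 127 123 123 109 137 138 138
  138 138 137 138 137 137 138]
 [145 138 138 138 138 139 138 138 124 106 109 116 116 116 115 112 106 118
  138 138 137 138 138 138 138]
 [239 240 136 138 138 138 138 105 116 137 141 139 139 139 140 140 140 122
  107 135 138 138 138 138 137]
 [239 239 241 137 138 137 105 135 139 138 138 126 117 123 122 133 139 139
  140 111 125 138 138 138 138]
 [239 239 240 137 138 108 139 139 130 119 138 142 140 141 142 140 118 130
  138 139 114 137 138 138 138]
 [239 239 239 134 119 138 138 118 140 139 138 139 139 140 139 139 139 140
  116 138 138 107 139 138 136]
 [239 239 239 242 124 138 119 140 138 136 126 108 107 106 109 123 138 137
  138 117 138 138 133 221 239]
 [239 239 239 240 138 132 138 138 138 107  78  73  74  76  75  82  99 131
  137 138 115 138 136 238 238]
 [238 238 238 181 138 131 138 132  93  73  73  80  83  92  78  74  71  77
[... 1537 characters left out ...]
86  20 153  92  93  94 117  12  30  86
   87  83  19  19  19  84 161]
 [163  55  18  19  20  19  18  47  97  23 153 162 120 161 165  14  46  93
   18  20  19  19  18  20 158]
 [ 82  20  21  19  19  19  20  20  94  20 155 162 163 162 164  15  45  18
   19  19  18  18  20  19  19]
 [ 19  20  18  23  24  21  16  20  19  21 159 162 162 163 163  15  20  19
   19  19  23  26  21  19  19]
 [ 20  19  20  20  19  21  21  21  19  20 165 162 162 163 163  15  21  18
   20  19  20  20  19  18  16]
 [ 19  19  19  20  20  19  20  19  17  21 163 162 161 161 163  18  20  18
   20  18  18  20  19  19  18]
 [ 21  19  20  18  18  19  18  19  16  20 163 161 162 161 162  22  18  18
   19  19  18  19  18  18  18]]
```

The spindle lifts freely (3.2 N) and all rings came up with it, unchanged. I'll raise and tip it.

>>> arm_command(
  targets=[
    [[0,0,0.01,0,0,0,-0.9],[0,0,0.02,0,0,0,-0.9],[0,0,0.025,0,0,0,-0.9],[0,0,0.02,0,0,0,-0.9],[0,0,0.01,0,-0.02,0,-0.9],[0,0,0,0,-0.05,0,-0.9],[0,0,0,0,-0.07,0,-0.9],[0,0,0,0,-0.07,0,-0.9],[0,0,0,0,-0.07,0,-0.9],[0,0,0,0,-0.07,0,-0.9]],
  ],
)

```text
time: 31.7
tool_pos: [491.2, 213.9, 185.8]
tcp_rot: [-180.0, 20.2, -180.0]
ft_force: [-0.3, 0.2, -3.5]
finger_gap: 9.3
grip_force: 98.0
```

>>> arm_command(
  targets=[
    [[0,0,0,0,-0.07,0,-0.9],[0,0,0,0,-0.07,0,-0.9],[0,0,0,0,-0.07,0,-0.9],[0,0,0,0,-0.07,0,-0.9],[0,0,0,0,-0.07,0,-0.9],[0,0,0,0,-0.05,0,-0.9],[0,0,0,0,-0.02,0,-0.9],[0,0,0,0,0,0,-0.9],[0,0,0,0,0,0,-0.9],[0,0,0,0,0,0,-0.9]],
  ],
)

```text
time: 32.95
tool_pos: [492.2, 213.9, 186.9]
tcp_rot: [180.0, 44.1, 180.0]
ft_force: [0.6, 0.4, -3.1]
finger_gap: 9.5
grip_force: 98.1
```

Run:
```python
from ring import *
i,m=shot("wrist");s=status.sense();T=s["tool_pos"];print(s["time"],T,s["tcp_rot"],s["finger_gap"],s["ft_force"],s["grip_force"],abs(s["qd"]).max())
A=R.from_euler("xyz",s["tcp_rot"],degrees=True)
U=project(m,T+A.apply(np.array([[0,0,-58],[0,0,-31],[0,0,-21.]])));c=U[1].astype(int)
g=cv2.cvtColor(i,cv2.COLOR_RGB2GRAY);print(g[c[1]-60:c[1]+40:4,c[0]-48:c[0]+49:4])
```

```text
33.0 [492.13718452 213.87244196 186.79315608] [179.99335428  44.11681526 179.97247378] 9.301042268907791 [-0.05656024 -0.54204815 -4.40601322] 98.12923455610871 0.22594546027205195
[[ 64  60  54  78  78  86 161 160 160  96 119 122 124 124 123 122 119  90
   59  60  59  59  57  83 160]
 [ 59  57  54  46  79 132 160 148 120 131 154 156 155 156 155 156 152 128
  120  65  57  57  61 160 159]
 [ 60  57  54  48  69 159 125 128 155 153 154 153 138 143 152 153 153 154
  155 125  83 102 103 157 158]
 [ 59  56  53  46  44 126 176 153 153 133 133 152 158 157 152 150 130 151
  153 154 128 103 102 155 158]
 [ 59  56  52  46  49 182 151 151 138 156 154 153 153 153 153 154 154 152
  128 153 159 140  66  92  94]
 [ 59  55  51  46 111 168 142 148 153 152 152 141 123 128 134 145 152 154
  153 129 160 227  85  88  95]
 [ 58  56  53  44 225 173 219 153 152 126 118 107  93  85  93 111 117 151
  153 153 125 228 170  81  96]
 [ 58  56  50  48 232 129 232 153 121  92  83  84  87  87  84  82  80  93
  148 153 155 232 230  73  96]
 [ 58  56  51  79 234 224 233 121  79  84 101 112 115 109 109 106  97  84
   81
[... 1006 characters left out ...]
84  33  63  86  87  86  84  30  56  85
   84  34  27  26  32  14 135]
 [ 56  53  48  23  22  23  78  84  84  24  78  90  90  88  87  35  42  84
   84  46  24  23  23  17 135]
 [ 56  53  43  22  22  23  84  84  84  21  79  92  92  91  87  37  29  84
   84  81  22  23  24  23 133]
 [ 55  54  32  24  22  21  86  84  84  17  79 104 145 137  90  37  22  85
   84  85  23  23  23 134 133]
 [ 55  54  23  23  23  21  85  85  85  19 100 168 175 173 152  37  17  85
   85  85  23  22  22  56 132]
 [ 56  56  22  22  22  23  54 108 108  42  40 173 187 181 148  30  41 107
  107  40  24  22  23  22 132]
 [ 57  24  23  22  23  22  24  22 109  42  39 130 117 114  43  17  44 104
   20  23  24  23  23  22  69]]
```

The stack looks unchanged in the tool frame. It is tilted 44°, the foot is about 160 mm up, and it is still.

```bash
python3 -c "
from bench import job
print(job.hand_in())"
```

```text
the job is handed in; nothing more can be done
None
```

The job is handed in: washer, bushing and collar are threaded on and look home on the spindle, which the gripper holds still at about 44° with its foot an estimated 160 mm above the counter. The arm went nowhere near the cup or brush, and hand-in gave no verdict.

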